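# Screw the wing cap onto the compound jar

## Task

Put the black wing cap on the amber jar, turning it gently backwards (counter-clockwise from above) until you feel it drop into the start of the thread, then screw it clockwise down to the stop and let go. Do not force it at any time, and leave the other things on the bench where they are.

Things in the scene. Friction and masses are not known exactly. Their poses are not given: they have to be found in the camera images.
- cap: Black screw cap, 50 to 100 g, mouth down on the bench: ribbed round skirt 54 mm across, 31 mm high, 27 mm deep inside, closed on top, with a wing bar on it. Origin: centre of the skirt's lower edge; z up, x along the bar. Three inner lugs, 3 mm up from the lower edge, 120 degrees apart, 3.5 mm high, 5.5 mm wide, inner faces on a 36 mm circle.
- cap_bar (a point): Middle of the cap's wing bar, 43 mm above the skirt's lower edge. The bar is 42 mm long (x), 14 mm wide (y, grip it across this) and stands from 31 to 54 mm above the lower edge.
- jar: Amber jar, 66 mm across, in a wooden block (90 x 90 x 18 mm) fixed to the bench. Origin: centre of the block's underside, on the jar's axis; z up. Neck 35 mm across, 55 to 77 mm above the origin, then a cone (26 mm across at 82 mm) that guides the lugs; a sprung rubber seal disc on top (87 mm): 0 N at first touch, 7 N with the cap home. A cap only pressed down springs up again.
- ridge_tops (a point): On the jar's axis, 68 mm above its origin: cap's lower edge when its lugs ride on the thread. Three equal right-hand ridges, 43 mm across, 70 degrees long, level tops, undersides falling 4.5 mm clockwise. Their places round the neck differ from jar to jar; no pose gives them. At each clockwise end a stop stands 2.5 mm above the top: riding, the cap cannot pass it clockwise.
- in_thread (a point): On the jar's axis, 60 mm above its origin: cap's lower edge once its lugs have dropped through the 42 degree gaps between stops and ridges (about 24 degrees of play) and it sits on the seal. Turned backwards, a riding cap comes to a gap within 120 degrees; if it began on top of the stops (70.5 mm) it first steps down to 68 mm. Pressing with 3 to 6 N is plenty; 80 N is forcing.
- cap_home (a point): On the jar's axis, 57 mm above its origin: cap's lower edge when screwed home, lugs against the stops, some 55 to 80 degrees clockwise from the gap. Screwing sinks it 3.7 mm per radian and takes up to 0.25 N m; at the stop the torque jumps (0.3 is tight, 1 N m forces it). It then holds by friction when let go.
- loupe: Bystander: black eye loupe, cup 41 mm across and 34 mm high. Origin: centre of its underside.
- brass_brush: Bystander: wooden brass-wire brush, about 200 mm long and 25 mm high, lying. Origin: centre of its underside.
- cork_block: Bystander: cork block 57 x 77 x 32 mm. Origin: centre of its underside.
Not all that is in view belongs to the job. There is more than one size of the cap; the one meant has the size given above.

How it is judged (in metres and radians):
On the way:
1. the cap, level on the neck, has dropped into the start of the thread (its lower edge less than 63 mm above the jar's foot, within 3 mm of the axis) (z of cap in the frame of jar below 0.063 m and horizontal distance between cap and jar below 0.003 m and angle between cap's own z axis and vertical below 0.07 rad), for 0.1 s.
At the end, for the whole second after the job is handed in: The cap is screwed home on the jar: its lower edge 54 to 58 mm above the jar's foot (57 is fully home), within 3 mm of the jar's axis, level within 0.06 rad, at rest (z of cap in the frame of jar between 0.054 and 0.058 m and horizontal distance between cap and jar below 0.003 m and angle between cap's own z axis and vertical below 0.06 rad and linear speed of cap below 0.01 m/s and angular speed of cap below 0.1 rad/s); the robot touches nothing.
It fails at once if the cap is forced: more than 80 N between cap and jar (contact force between cap and jar above 80 N).
It fails at once if a bystander (loupe, brush, cork block) is moved by more than 2 cm (distance of any of loupe, brass_brush, cork_block from where it was at the start of the episode above 0.02 m).
It also fails if it takes over 72 s, if anything falls off the work surface, if the arm or the gripper's body presses on something with over 40 N, if the wrist force passes 120 N, or if a joint passes its speed limit or range.

## Robot

A 6-joint arm with a two-finger parallel gripper is mounted at the origin on a cart in front of the work surface, level with it; the furniture and walls round the work are solid. World frame = base frame: x ahead of the robot, y to its left, z up, the work surface at z = 0. Lengths are in mm, angles in rad, forces in N, time in s.
With the tool pointing down it reaches from about 425 to 950 mm from the base axis. Payload 14.7 kg.
Tool frame: the origin (TCP) lies at the very end of the fingers, on their centre line; the grasp point (between the pads) lies 19 mm behind it; z points along the fingers, y is the line along which they close (so a half turn about z gives the same grasp; the last joint's range is limited). The gripper opens to 85 mm and grips with 20 to 120 N. Pads are 22 mm wide; open, the fingers measure 114 mm over their backs; the gripper's body (76 mm by 85 mm) begins 54 mm behind the grasp point. The pads swing forward as they close: fully open they stand 13 mm farther back than shut.
Start: joints at [1.239, 0.48, 1.596, -0, 1.065, -0.047], TCP at [182.603, 623.818, 231.297] pointing down, gripper open.
Joint ranges: [-2.75, 2.75], [-0.82, 2.05], [0.23, 2.67], [-1.56, 4.7], [0.09, 2.69], [-2.92, 2.92]. Speed limits (rad/s): [1.89, 1.89, 2.39, 3.01, 3.01, 3.01].

## Interface

Orientations are given as a rotation vector (axis times angle).
In Python, from plant import sensors, get_image, ticket, spotter gives the robot as it stands.
- The arm moves only by the tool apply_moves, never from a script. Its argument "deltas" is a list of rows, each a list of 7 numbers: the turn, a rotation vector about the tool's x, y, z in degrees, then the shift along the tool's x, y, z in mm, then the gripper command: -1 is shut, 1 is fully open, values between are in proportion. In form: [[wx, wy, wz, dx, dy, dz, gripper], ...]. A call has exactly 8 rows; each row shifts and turns the commanded pose from where the row before left it, along the tool's axes as they then stand; what a row does not reach is not made up. A row lasts 1/10 s, in which the tool goes at most 50 mm and 8.59 degrees, less where a joint would pass 70% of its speed; a pose out of reach is approached as far as the arm can. A call is refused whole if a number of a shift passes 50 or a number of a turn 8.59, either way. A call with a gripper value outside its range is refused whole. The fingers move at their own pace and stop on an object; "newtons" is the grip in N (left out, the last holds). Time passes only in rows, so rows that do not move let the fingers close, or fill a call up. It gives the time, the measured TCP pose, the force, the opening and the grip force at its end, in the units of the state.
- sensors.get_state(): the state, without advancing time (a new reading comes with each control period).
- get_image(name): name is "scene" or "top"; returns a dict with "pixels" (420x560x3 uint8, red, green, blue), "fx", "fy", "cx", "cy" (pixels), "extrinsics" (4x4, takes a point from camera to world coordinates). Camera axes: x right, y down, z forward; pixel columns grow to the right and rows downward; lengths in mm; the calibration is good to about 2 mm. A picture is of the moment at which its call begins. There is no depth.
- ticket.job_done(): hands the job in; it is judged then, once.
Trained networks look in the newest picture that a camera, given by its name, has taken for a name from the list of things; names that differ only in an ending like _2 or _b are one class to them, and where a whole thing is asked for, a point or a joint stands for the part that bears it (a point fixed in the world has none). Each returns a list of dicts, best first, with "conf" (0 to 1); they miss things now and then, are a little off and sometimes report something else, mostly with a low value. They report only what shows in the picture. A call takes as long as a camera call. They do not tell look-alikes from the thing itself.
- spotter.boxes_of(camera, label): "box" ([centre column, centre row, width, height] in pixels, round what is visible of it).
- spotter.tip_of(camera, label): "uv" ([column, row] in pixels: a listed point, or the origin of a listed thing).
The state is a dict: "time_s": time; "joint_pos": joint angles; "qd": joint speeds; "tau": joint torques, N m; "eef_pos": TCP position; "tcp_rot": TCP orientation; "ft_force": force on the tool from outside, world axes, zero at the start; "ft_torque": the same for the moment, N m; "gripper_width": opening from 0.0 (shut) to 1.0 (fully open); "grip_force": force on a finger pad.
Only numpy, scipy, OpenCV 4.12 (cv2) and the standard library are available. Lean on these libraries where they do the work, as an engineer would, in place of code of your own. Each camera call takes 0.05 s, during which the arm holds its last target. There are 200 camera calls.

## Working session

There is one attempt and no reset: what is moved stays moved. The work goes in short steps, Python scripts to look and compute and a tool call to move; the robot and the scene stay as the last step left them, time stands still between calls to the robot, and variables do not carry over. Pictures are saved under pics/ and viewed, at most 10 in all, crops included, and the job is handed in when it is done.

Besides the shell and the picture viewer there is one more tool, called after "Request:" as name([rows], argument=value, ...), one row to a line, values as JSON. apply_moves: Moves the arm, as the interface text tells. Its arguments: {"type":"object","properties":{"deltas":{"type":"array"},"newtons":{"type":"number"}},"required":["deltas"]}

```bash
mkdir -p pics
cat > h.py <<'E'
import numpy as np,cv2
from plant import sensors,get_image,ticket,spotter
def ray(im,u,v):
    T=np.array(im["extrinsics"]);d=T[:3,:3]@np.array([(u-im["cx"])/im["fx"],(v-im["cy"])/im["fy"],1]);return T[:3,3],d
def atz(im,u,v,z):
    o,d=ray(im,u,v);return o+d*(z-o[2])/d[2]
def proj(im,p):
    T=np.array(im["extrinsics"]);q=T[:3,:3].T@(np.array(p,float)-T[:3,3]);return np.array([im["fx"]*q[0]/q[2]+im["cx"],im["fy"]*q[1]/q[2]+im["cy"]])
def tri(a,ua,b,ub):
    o1,d1=ray(a,*ua);o2,d2=ray(b,*ub);s=np.linalg.lstsq(np.c_[d1,-d2],o2-o1,rcond=None)[0]
    p,q=o1+s[0]*d1,o2+s[1]*d2;return (p+q)/2,np.linalg.norm(p-q)
def save(im,f,crop=None,k=1):
    p=im["pixels"][:,:,::-1]
    if crop:p=p[crop[1]:crop[3],crop[0]:crop[2]]
    cv2.imwrite("pics/"+f,cv2.resize(p,None,fx=k,fy=k,interpolation=cv2.INTER_CUBIC))
E
python3 - <<'E'
from h import *
s=sensors.get_state();print(s)
a=get_image("scene");b=get_image("top");save(a,"s0.png");save(b,"t0.png")
for n,im in(("scene",a),("top",b)):
    print(n,np.round(im["extrinsics"],2).tolist(),im["fx"])
    for l in("cap","jar","loupe","brass_brush","cork_block"):
        print(l,[(np.round(r["box"]).tolist(),round(r["conf"],2)) for r in spotter.boxes_of(n,l)])
    for l in("cap","cap_bar","jar","ridge_tops"):
        print(l,[(np.round(r["uv"],1).tolist(),round(r["conf"],2)) for r in spotter.tip_of(n,l)])
E
```

```text
{'time_s': 0.0, 'joint_pos': array([ 1.23943447e+00,  4.80801297e-01,  1.59687454e+00,  1.82586523e-05,
        1.06507789e+00, -4.65928794e-02]), 'qd': array([ 3.11151062e-04, -2.71976982e-04,  1.51275644e-03, -7.84732212e-05,
        2.86584956e-05,  6.34524057e-04]), 'tau': array([ 3.73000235e-03, -9.50649405e+01, -4.30165923e+01,  5.45952316e-04,
        1.28494951e-02,  7.09920937e-05]), 'eef_pos': array([182.4466446 , 623.4495052 , 230.69195116]), 'tcp_rot': array([-4.45784689e-01, -3.10956722e+00,  1.78649353e-03]), 'ft_force': array([-0.47563761,  0.12382125, -0.63815105]), 'ft_torque': array([ 0.03255917, -0.00157918, -0.01394045]), 'grip_force': 0.0, 'gripper_width': 1.0013894777834993}
scene [[-0.88, -0.29, 0.38, 286.9], [-0.48, 0.52, -0.71, 511.55], [0.01, -0.8, -0.59, 589.54], [0.0, 0.0, 0.0, 1.0]] 426.16805919827215
cap [([178.0, 318.0, 51.0, 60.0], 0.91), ([307.0, 301.0, 46.0, 60.0], 0.8), ([252.0, 282.0, 30.0, 40.0], 0.57)]
jar [([330.0, 238.0, 61.0, 54.0], 0.72)]
loupe [([185.0, 252.0, 26.0, 27.0], 0.7), ([331.0, 238.0, 63.0, 54.0], 0.6), ([250.0, 283.0, 31.0, 37.0],
[... 429 characters left out ...]
0.01, -0.01, -80.59], [0.01, -0.11, -0.99, 1100.44], [0.0, 0.0, 0.0, 1.0]] 485.849545283278
cap [([147.0, 204.0, 40.0, 35.0], 0.9), ([208.0, 282.0, 40.0, 37.0], 0.8), ([207.0, 233.0, 26.0, 22.0], 0.63)]
jar [([291.0, 265.0, 48.0, 54.0], 0.86), ([288.0, 162.0, 12.0, 84.0], 0.56)]
loupe [([210.0, 164.0, 17.0, 21.0], 0.61)]
brass_brush [([287.0, 162.0, 15.0, 82.0], 0.95), ([207.0, 233.0, 24.0, 25.0], 0.19)]
cork_block [([401.0, 207.0, 38.0, 27.0], 0.82)]
cap [([288.7, 265.7], 0.75), ([151.2, 205.4], 0.7), ([207.4, 231.3], 0.62), ([207.5, 277.8], 0.61)]
cap_bar [([204.2, 229.8], 0.69), ([204.5, 279.2], 0.62), ([145.0, 199.5], 0.6)]
jar [([291.6, 263.8], 0.57)]
ridge_tops [([287.0, 264.1], 0.77)]
```

View pics/s0.png

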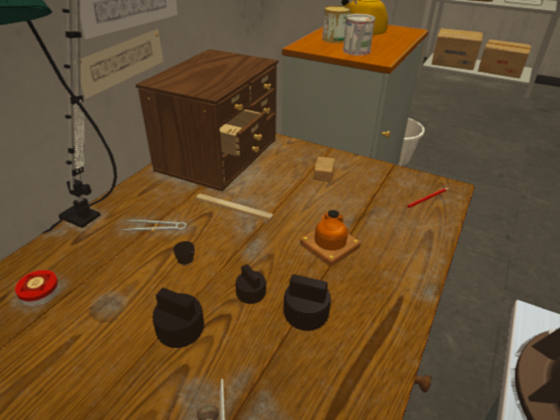

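View pics/t0.png

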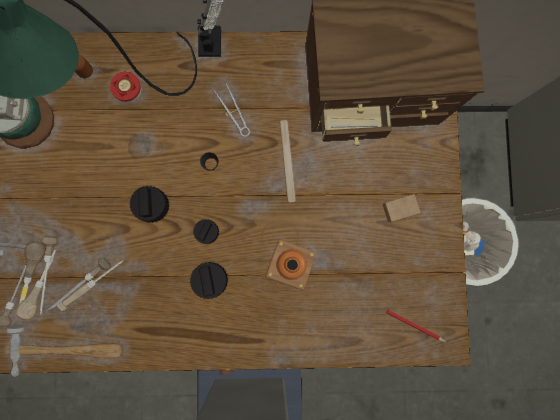

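Run:
```python
from h import *
a=get_image("scene");b=get_image("top")
for n,ua,ub in(("capA",(178,327),(151,205)),("capB",(305.4,309.2),(207.5,277.8)),("capC",(251.7,289.7),(207.4,231.3)),("barA",(171.7,300.8),(145,199.5)),("barB",(306.9,286.7),(204.5,279.2)),("barC",(251.4,276.6),(204.2,229.8)),("jar",(327.7,247.1),(291.6,263.8)),("rt",(330.2,221.1),(287,264.1)),("loupe",(185,252),(210,164)),("brush",(236,207),(287,162)),("cork",(326,171),(401,207))):
    p,e=tri(a,ua,b,ub);print(n,p.round(1),round(e,1),"z0:",atz(a,*ua,0).round(),atz(b,*ub,0).round())
ims=[cv2.resize(a["pixels"][240:360,145:345,::-1],None,fx=4,fy=4,interpolation=cv2.INTER_CUBIC)]
cv2.imwrite("pics/c0.png",ims[0])
cv2.imwrite("pics/c1.png",cv2.resize(b["pixels"][140:310,120:330,::-1],None,fx=3.5,fy=3.5,interpolation=cv2.INTER_CUBIC))
```

```text
capA [636.9 190.6   4.9] 4.1 z0: [642. 189.   0.] [636. 191.   0.]
capB [469.1  60.1  12.3] 3.0 z0: [472.  50.   0.] [470.  62.   0.]
capC [574.   61.9   6.2] 0.2 z0: [577.  57.   0.] [574.  63.   0.]
barA [641.8 188.7  65.1] 3.8 z0: [688. 149.   0.] [648. 204.   0.]
barB [469.   59.5  67.6] 1.4 z0: [492.   1.   0.] [467.  69.   0.]
barC [574.1  63.7  41.8] 2.3 z0: [595.  29.   0.] [578.  70.   0.]
jar [ 501.  -126.1   -5.5] 4.7 z0: [ 501. -119.    0.] [ 499. -127.    0.]
rt [ 499.5 -113.7   72.9] 1.2 z0: [ 530. -202.    0.] [ 498. -116.    0.]
loupe [726.1  55.3  24.4] 4.7 z0: [747.  36.   0.] [729.  57.   0.]
brush [ 726.3 -119.7   20.5] 2.7 z0: [ 741. -143.    0.] [ 732. -120.    0.]
cork [ 620.3 -377.9    8.5] 7.1 z0: [ 622. -392.    0.] [ 625. -379.    0.]
```

Scene: three black wing caps. A is at scene (178,318) / top (147,204), B at scene (307,301) / top (208,282), and C at scene (251,285) / top (207,232). The jar is at scene (331,238) / top (291,264), the loupe at top (209,161), the brush at top (288,162) and the cork at top (402,208). A and B are about 40 px (85 mm) across. C is 25 px (54 mm) and its bar point triangulates to z = 42 mm, so C is the one meant. I'll confirm it in one crop and refine the bar direction.

Run:
```python
from h import *
b=get_image("top");a=get_image("scene")
C=np.vstack([cv2.resize(b["pixels"][210:255,180:320,::-1],None,fx=5,fy=5,interpolation=cv2.INTER_CUBIC),cv2.resize(a["pixels"][255:310,205:345,::-1],None,fx=5,fy=5,interpolation=cv2.INTER_CUBIC)])
C=np.clip(C.astype(float)*2.2,0,255).astype(np.uint8)
cv2.imwrite("pics/c2.png",C)
# dark blob of C in top
g=b["pixels"].max(2);m=(g<60).astype(np.uint8);
n,l,s,c=cv2.connectedComponentsWithStats(m)
for i in range(1,n):
    if s[i,4]>150 and 130<c[i][0]<320 and 150<c[i][1]<300: print(s[i],c[i].round(1))
# hsv orange jar & block edges: dark seal
for zz in(82,87):print(atz(b,292,265,zz).round(1))
for z in(0,31,54):print("C",z,atz(b,206.5,232,z).round(1),proj(b,[574,62,z]).round(1),proj(a,[574,62,z]).round(1))
for z in(0,18,60,87):print("J",z,proj(b,[500,-120,z]).round(1),proj(a,[500,-120,z]).round(1))
```

```text
[ 130  186   42   37 1114] [149.1 203.9]
[194 220  25  24 478] [205.8 231.2]
[ 190  262   38   37 1056] [208.6 279.9]
[ 497. -124.   82.]
[ 497.  -123.8   87. ]
C 0 [572.8  64.7   0. ] [207.7 231.4] [251.8 292.1]
C 31 [571.   60.6  31. ] [205.9 230.6] [251.4 280.2]
C 54 [569.6  57.6  54. ] [204.5 230. ] [251.1 271. ]
J 0 [288.6 263.3] [328.3 247.1]
J 18 [288.9 263.4] [329.1 240.5]
J 60 [289.6 263.5] [330.9 224.4]
J 87 [290.1 263.6] [332.2 213.6]
```

View pics/c2.png

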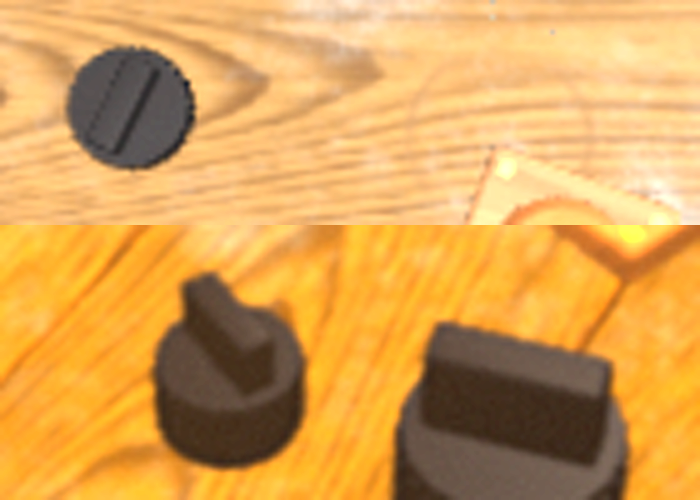

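View pics/c1.png

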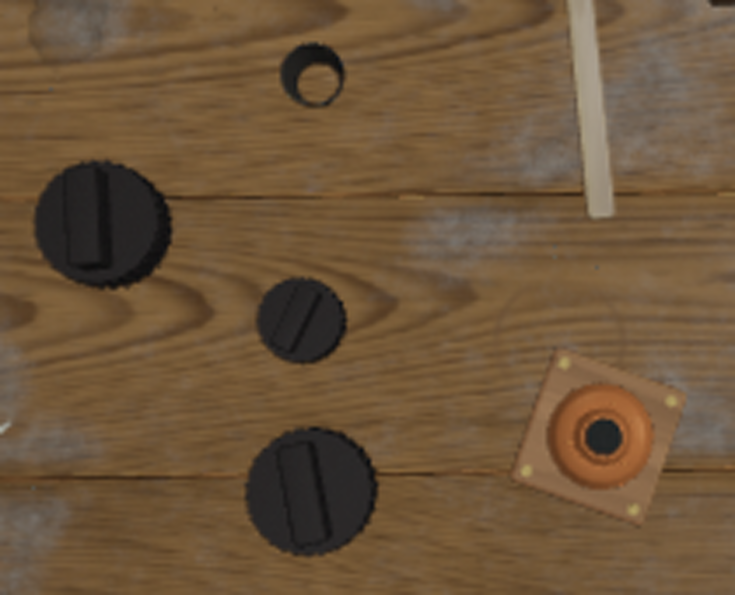

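C is confirmed as the small cap: about 25 px, or 54 mm, with its bar about 20° off world x. I'll refine its pose with a silhouette fit, and the jar's from the seal and block corners.

Run:
```python
from h import *
from scipy.optimize import minimize
from scipy.spatial.transform import Rotation as R
a=get_image("scene");b=get_image("top")
K=4
def mask(im,box,t):
    u0,v0,u1,v1=box;p=cv2.resize(im["pixels"][v0:v1,u0:u1],None,fx=K,fy=K,interpolation=cv2.INTER_CUBIC).max(2)
    m=(p<t).astype(np.uint8);n,l,s,c=cv2.connectedComponentsWithStats(m);k=1+s[1:,4].argmax();return (l==k).astype(np.uint8)
th=np.linspace(0,2*np.pi,40)
cyl=lambda r,z:np.c_[r*np.cos(th),r*np.sin(th),0*th+z]
skirt=np.vstack([cyl(27,0),cyl(27,31)]);bar=np.array([[x,y,z] for x in(-21,21) for y in(-7,7) for z in(31,54)],float)
def sil(im,box,p,shape):
    m=np.zeros(shape,np.uint8);c,s=np.cos(p[2]),np.sin(p[2]);M=np.array([[c,-s,0],[s,c,0],[0,0,1]])
    for g in(skirt,bar):
        q=np.array([proj(im,M@x+[p[0],p[1],0]) for x in g]);q=(q-[box[0],box[1]]+.5)*K-.5
        cv2.fillConvexPoly(m,cv2.convexHull((q*16).round().astype(np.int32)),1,shift=4)
    return m
for t in(55,70):
  for name,cams in(("both",((a,(225,255,280,312)),(b,(185,212,230,252)))),("scene",((a,(225,255,280,312)),)),("top",((b,(185,212,230,252)),))):
    ms=[(im,bx,mask(im,bx,t)) for im,bx in cams]
    f=lambda p:sum((sil(im,bx,p,m.shape)!=m).sum() for im,bx,m in ms)
    r=minimize(f,[572,62,-.36],method="Nelder-Mead",options=dict(initial_simplex=[[572,62,-.36],[577,62,-.36],[572,66,-.36],[572,62,-.2]]))
    print(t,name,r.x[:2].round(1),np.degrees(r.x[2]).round(1),r.fun,sum(m.sum() for *_,m in ms))
for im,n,box in((b,"top",(278,250,306,280)),(a,"scene",(318,204,346,226))):
    m=mask(im,box,60);c=cv2.moments(m,True);u=np.array([c["m10"],c["m01"]])/c["m00"];u=(u+.5)/K-.5+[box[0],box[1]]
    print(n,u.round(2),m.sum()/K/K,atz(im,*u,87).round(1),atz(im,*u,85).round(1))
q=(np.array([[557,350],[687,392],[642,524],[512,476]])+.5)/3.5-.5+[120,140]
P=np.array([atz(b,*x,18) for x in q]);print(P.mean(0).round(1),np.linalg.norm(P-np.roll(P,1,0),axis=1).round(1))
s=sensors.get_state();Rm=R.from_rotvec(s["tcp_rot"]).as_matrix();print(Rm.round(3),Rm.T@(np.array([572.5,62,230.7])-s["eef_pos"]))
```

```text
55 both [574.2  63.8] -17.3 2772.0 20915
55 scene [576.4  62.8] -16.3 1885.0 13418
55 top [574.   63.4] -19.8 784.0 7497
70 both [574.1  64.4] -18.0 1873.0 21971
70 scene [576.1  62.6] -24.3 1235.0 14110
70 top [573.3  64. ] -18.6 424.0 7861
top [292.01 264.36] 73.1875 [ 498.4 -123.9   87. ] [ 498.3 -123.9   85. ]
scene [332.96 213.58] 52.3125 [ 498.7 -120.9   87. ] [ 499.5 -123.4   85. ]
[ 498.5 -124.5   18. ] [84.3 86.7 87.7 87.2]
[[-0.96   0.281  0.   ]
 [ 0.281  0.96  -0.   ]
 [-0.     0.    -1.   ]] [-532.03110128 -429.65815218    0.60674715]
```

Estimates: cap at (574, 63.5) with the bar at -19°, and jar axis at (498.5, -124). I'm taking the half-turned grasp so that joint 6 has room to turn counter-clockwise at the jar.

Request:
apply_moves([
  [0,0,0,-33.3,-26.7,0,1],
  [0,0,0,-33.3,-26.7,0,1],
  [0,0,0,-33.3,-26.7,0,1],
  [0,0,0,-33.3,-26.7,0,1],
  [0,0,0,-33.3,-26.7,0,1],
  [0,0,0,-33.3,-26.7,0,1],
  [0,0,0,-33.3,-26.7,0,1],
  [0,0,0,-33.3,-26.7,0,1],
])

```text
time_s: 2.1
eef_pos: [379.0, 342.6, 231.5]
tcp_rot: [0.446, 3.109, 0.001]
ft_force: [0.8, 1.0, -0.1]
gripper_width: 1.002
grip_force: 0.0
```

Request:
apply_moves([
  [0,0,0,-33.3,-26.7,0,1],
  [0,0,0,-33.3,-26.7,0,1],
  [0,0,0,-33.3,-26.7,0,1],
  [0,0,0,-33.3,-26.7,0,1],
  [0,0,0,-33.3,-26.7,0,1],
  [0,0,0,-33.3,-26.7,0,1],
  [0,0,0,-33.3,-26.7,0,1],
  [0,0,0,-33.3,-26.7,0,1],
])

```text
time_s: 2.9
eef_pos: [574.8, 62.5, 231.5]
tcp_rot: [0.446, 3.109, 0.0]
ft_force: [1.4, 0.6, 0.3]
gripper_width: 1.003
grip_force: 0.0
```

Request:
apply_moves([
  [0,0,7.6,0,0,4,1],
  [0,0,7.6,0,0,4,1],
  [0,0,7.6,0,0,4,1],
  [0,0,7.6,0,0,4,1],
  [0,0,7.6,0,0,4,1],
  [0,0,7.6,0,0,4,1],
  [0,0,7.6,0,0,4,1],
  [0,0,7.6,0,0,4,1],
])

```text
time_s: 3.7
eef_pos: [574.0, 64.1, 199.2]
tcp_rot: [1.965, 2.451, 0.0]
ft_force: [0.2, -0.8, 0.9]
gripper_width: 1.0
grip_force: 0.0
```

Request:
apply_moves([
  [0,0,7.6,0,0,4,1],
  [0,0,7.6,0,0,4,1],
  [0,0,7.6,0,0,4,1],
  [0,0,7.6,0,0,4,1],
  [0,0,7.6,0,0,4,1],
  [0,0,7.6,0,0,4,1],
  [0,0,7.6,0,0,4,1],
  [0,0,7.6,0,0,4,1],
])

```text
time_s: 4.5
eef_pos: [574.0, 64.1, 167.2]
tcp_rot: [2.935, 1.12, 0.0]
ft_force: [0.9, -0.4, 0.3]
gripper_width: 0.998
grip_force: 0.0
```

Request:
apply_moves([
  [0,0,7.6,0,0,4,1],
  [0,0,7.6,0,0,4,1],
  [0,0,7.6,0,0,4,1],
  [0,0,7.6,0,0,4,1],
  [0,0,7.6,0,0,4,1],
  [0,0,7.6,0,0,4,1],
  [0,0,7.6,0,0,4,1],
  [0,0,7.6,0,0,4,1],
])

```text
time_s: 5.3
eef_pos: [574.0, 64.1, 135.2]
tcp_rot: [-3.098, 0.519, -0.0]
ft_force: [0.1, 1.0, 0.4]
gripper_width: 0.999
grip_force: 0.0
```

```bash
cat >> h.py <<'E'
from scipy.spatial.transform import Rotation as R
def to(x,y,z,bar=None):
    s=sensors.get_state();M=R.from_rotvec(s["tcp_rot"]).as_matrix();p=s["eef_pos"]
    print("t",round(s["time_s"],2),"p",p.round(1),"q6",s["joint_pos"][5].round(3),"F",s["ft_force"].round(1),"T",s["ft_torque"].round(2),"w",round(s["gripper_width"],3),"tilt",M[:,2].round(3))
    ang=np.degrees(np.arctan2(M[1,1],M[0,1]));print("yaw_y",ang.round(1),"tool d",(M.T@(np.array([x,y,z])-p)).round(1))
E
python3 -c "
from h import *
to(574,63.5,34)"
```

```text
t 5.3 p [574.   64.1 135.2] q6 1.962 F [0.1 1.  0.4] T [ 0.03  0.01 -0.01] w 0.999 tilt [ 0.  0. -1.]
yaw_y -109.0 tool d [  0.2   0.6 101.2]
```

Request:
apply_moves([
  [0,0,0,0,0,15,1],
  [0,0,0,0,0,15,1],
  [0,0,0,0,0,15,1],
  [0,0,0,0,0,15,1],
  [0,0,0,0,0,12,1],
  [0,0,0,0,0,10,1],
  [0,0,0,0,0,10,1],
  [0,0,0,0,0,8.5,1],
])

```text
time_s: 6.1
eef_pos: [574.0, 64.1, 34.2]
tcp_rot: [-3.1, 0.511, -0.0]
ft_force: [-0.4, 0.6, -0.1]
gripper_width: 0.999
grip_force: 0.0
```

Request:
apply_moves([
  [0,0,0,0,0,0,-1],
  [0,0,0,0,0,0,-1],
  [0,0,0,0,0,0,-1],
  [0,0,0,0,0,0,-1],
  [0,0,0,0,0,0,-1],
  [0,0,0,0,0,0,-1],
  [0,0,0,0,0,0,-1],
  [0,0,0,0,0,0,-1],
], newtons=40)

```text
time_s: 6.9
eef_pos: [574.2, 64.1, 35.2]
tcp_rot: [-3.1, 0.511, -0.001]
ft_force: [-0.5, -0.7, 6.1]
gripper_width: 0.149
grip_force: 41.9
```

```bash
python3 -c "
from h import *
to(574,63.5,34)
a=get_image('scene');save(a,'g0.png',(190,180,350,320),4.5)"
```

```text
t 6.9 p [574.2  64.1  35.2] q6 1.956 F [-0.5 -0.7  6.1] T [-0.09  0.24 -0.03] w 0.149 tilt [ 0.001  0.    -1.   ]
yaw_y -108.7 tool d [-0.   0.7  1.2]
```

View pics/g0.png

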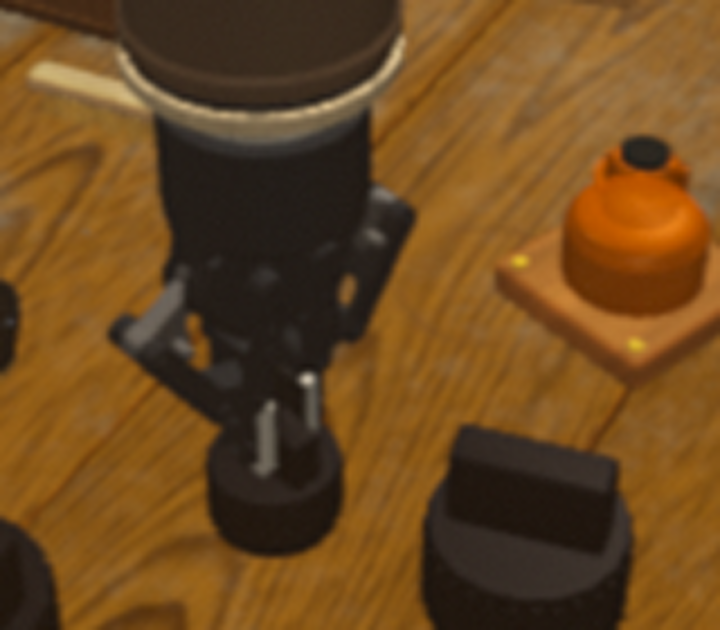

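The cap is gripped: opening 12.7 mm, TCP 35 mm above the cap's lower edge, and the fingers on the bar around scene (252,283). Next: lift, move over the jar and pre-turn counter-clockwise so there's room for the clockwise screw.

Request:
apply_moves([
  [0,0,0,0,0,-8,-1],
  [0,0,0,0,0,-16,-1],
  [0,0,0,0,0,-16,-1],
  [0,0,0,0,0,-16,-1],
  [0,0,0,0,0,-16,-1],
  [0,0,0,0,0,-16,-1],
  [0,0,0,0,0,-16,-1],
  [0,0,0,0,0,-16,-1],
])

```text
time_s: 7.75
eef_pos: [573.7, 64.1, 155.9]
tcp_rot: [-3.1, 0.511, -0.0]
ft_force: [0.7, -0.2, -0.3]
gripper_width: 0.155
grip_force: 41.0
```

Request:
apply_moves([
  [0,0,0,-1.3,25.3,0,-1],
  [0,0,0,-1.3,25.3,0,-1],
  [0,0,0,-1.3,25.3,0,-1],
  [0,0,0,-1.3,25.3,0,-1],
  [0,0,0,-1.3,25.3,0,-1],
  [0,0,0,-1.3,25.3,0,-1],
  [0,0,0,-1.3,25.3,0,-1],
  [0,0,0,-1.3,25.3,0,-1],
])

```text
time_s: 8.55
eef_pos: [498.6, -125.1, 155.3]
tcp_rot: [3.1, -0.511, 0.0]
ft_force: [0.0, -0.1, -0.5]
gripper_width: 0.148
grip_force: 41.1
```

Request:
apply_moves([
  [0,0,-8,0,0,0,-1],
  [0,0,-8,0,0,0,-1],
  [0,0,-8,0,0,0,-1],
  [0,0,-8,0,0,0,-1],
  [0,0,-8,0,0,0,-1],
  [0,0,-8,0,0,0,-1],
  [0,0,0,0,0,0,-1],
  [0,0,0,0,0,0,-1],
])

```text
time_s: 9.35
eef_pos: [499.1, -124.2, 155.1]
tcp_rot: [3.041, 0.787, 0.0]
ft_force: [-0.4, -0.3, -2.0]
gripper_width: 0.154
grip_force: 41.0
```

```bash
python3 -c "
from h import *
to(498.5,-124,124)
a=get_image('scene');save(a,'g1.png',(270,130,400,270),4.2)
p=sensors.get_state()['eef_pos']
for z in (p[2]-35,p[2]-4):
  print(z,[proj(a,p*[1,1,0]+[27*np.cos(t),27*np.sin(t),z]).round(1).tolist() for t in np.linspace(0,2*np.pi,9)[:-1]])
"
```

```text
t 9.35 p [ 499.1 -124.2  155.1] q6 0.761 F [-0.4 -0.3 -2. ] T [0.02 0.05 0.01] w 0.154 tilt [ 0. -0. -1.]
yaw_y -61.0 tool d [-0.4 -0.5 31.1]
120.0174999677923 [[322.0, 194.8], [321.7, 201.0], [329.5, 206.1], [340.7, 207.0], [348.4, 202.9], [348.1, 196.6], [340.3, 191.8], [329.6, 191.0]]
151.0174999677923 [[323.2, 181.3], [323.0, 187.4], [331.0, 192.4], [342.5, 193.2], [350.3, 189.2], [350.0, 183.1], [342.0, 178.3], [331.0, 177.6]]
```

View pics/g1.png

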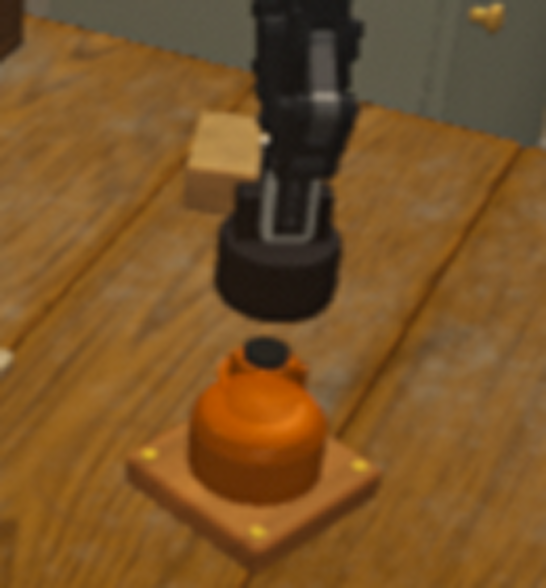

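The cap hangs centred over the jar. Its lower edge spans columns 321–351, as predicted from the TCP, and the seal is at (333,213). Going down to just above the ridges.

Request:
apply_moves([
  [0,0,0,-0.5,-0.4,6,-1],
  [0,0,0,0,0,6,-1],
  [0,0,0,0,0,6,-1],
  [0,0,0,0,0,6,-1],
  [0,0,0,0,0,6,-1],
  [0,0,0,0,0,6,-1],
  [0,0,0,0,0,5,-1],
  [0,0,0,0,0,3,-1],
])

```text
time_s: 10.2
eef_pos: [498.3, -124.1, 110.2]
tcp_rot: [-3.039, -0.794, 0.001]
ft_force: [0.4, 0.2, -0.9]
gripper_width: 0.153
grip_force: 41.0
```

Request:
apply_moves([
  [0,0,0,0,0,0.5,-1],
  [0,0,0,0,0,0.5,-1],
  [0,0,0,0,0,0.5,-1],
  [0,0,0,0,0,0.5,-1],
  [0,0,0,0,0,0.5,-1],
  [0,0,0,0,0,0.5,-1],
  [0,0,0,0,0,0,-1],
  [0,0,0,0,0,0,-1],
])

```text
time_s: 11.0
eef_pos: [498.5, -124.1, 107.8]
tcp_rot: [3.04, 0.794, 0.0]
ft_force: [-0.2, -0.3, -0.5]
gripper_width: 0.152
grip_force: 41.0
```

Request:
apply_moves([
  [0,0,0,0,0,0.5,-1],
  [0,0,0,0,0,0.5,-1],
  [0,0,0,0,0,0.5,-1],
  [0,0,0,0,0,0.5,-1],
  [0,0,0,0,0,0.5,-1],
  [0,0,0,0,0,0.5,-1],
  [0,0,0,0,0,0,-1],
  [0,0,0,0,0,0,-1],
])

```text
time_s: 11.8
eef_pos: [498.5, -124.1, 104.8]
tcp_rot: [-3.04, -0.794, 0.0]
ft_force: [0.1, -0.4, -0.5]
gripper_width: 0.155
grip_force: 41.0
```

Request:
apply_moves([
  [0,0,0,0,0,0.5,-1],
  [0,0,0,0,0,0.5,-1],
  [0,0,0,0,0,0.5,-1],
  [0,0,0,0,0,0.5,-1],
  [0,0,0,0,0,0.5,-1],
  [0,0,0,0,0,0,-1],
  [0,0,0,0,0,0,-1],
  [0,0,0,0,0,0,-1],
])

```text
time_s: 12.6
eef_pos: [498.6, -124.2, 102.8]
tcp_rot: [3.039, 0.794, 0.001]
ft_force: [-2.2, 0.1, 11.3]
gripper_width: 0.149
grip_force: 42.7
```

It's riding on the ridges, edge ≈ 68 mm. I'll ease to about 5 N and turn backwards.

Request:
apply_moves([
  [0,0,0,0,0,-0.3,-1],
  [0,0,-2,0,0,0,-1],
  [0,0,-2,0,0,0,-1],
  [0,0,-2,0,0,0,-1],
  [0,0,-2,0,0,0,-1],
  [0,0,-2,0,0,0,-1],
  [0,0,-2,0,0,0,-1],
  [0,0,-2,0,0,0,-1],
])

```text
time_s: 13.4
eef_pos: [498.5, -124.1, 102.5]
tcp_rot: [2.919, 1.161, -0.0]
ft_force: [-0.1, -0.1, -0.5]
gripper_width: 0.15
grip_force: 41.0
```

```bash
python3 -c "
from h import *
to(498.5,-124,102)"
```

```text
t 13.4 p [ 498.5 -124.1  102.5] q6 0.511 F [-0.1 -0.1 -0.5] T [ 0.   -0.03  0.02] w 0.15 tilt [-0. -0. -1.]
yaw_y -46.6 tool d [ 0.1 -0.1  0.5]
```

Request:
apply_moves([
  [0,0,0,0,0,0.3,-1],
  [0,0,0,0,0,0.3,-1],
  [0,0,0,0,0,0.3,-1],
  [0,0,0,0,0,0,-1],
  [0,0,0,0,0,0,-1],
  [0,0,0,0,0,0,-1],
  [0,0,0,0,0,0,-1],
  [0,0,0,0,0,0,-1],
])

```text
time_s: 14.2
eef_pos: [498.5, -124.1, 101.7]
tcp_rot: [-2.92, -1.159, -0.0]
ft_force: [0.7, -0.8, -0.8]
gripper_width: 0.155
grip_force: 41.0
```

No force below the ridge level, so it looks like it's in the gap. Continuing down.

Request:
apply_moves([
  [0,0,0,0,0,0.4,-1],
  [0,0,0,0,0,0.4,-1],
  [0,0,0,0,0,0.4,-1],
  [0,0,0,0,0,0.4,-1],
  [0,0,0,0,0,0.4,-1],
  [0,0,0,0,0,0.4,-1],
  [0,0,0,0,0,0,-1],
  [0,0,0,0,0,0,-1],
])

```text
time_s: 15.0
eef_pos: [498.5, -124.1, 99.3]
tcp_rot: [-2.92, -1.159, 0.0]
ft_force: [0.2, -0.2, -0.8]
gripper_width: 0.152
grip_force: 41.0
```

Request:
apply_moves([
  [0,0,0,0,0,0.5,-1],
  [0,0,0,0,0,0.5,-1],
  [0,0,0,0,0,0.5,-1],
  [0,0,0,0,0,0.5,-1],
  [0,0,0,0,0,0.5,-1],
  [0,0,0,0,0,0.5,-1],
  [0,0,0,0,0,0,-1],
  [0,0,0,0,0,0,-1],
])

```text
time_s: 15.8
eef_pos: [498.5, -124.1, 96.3]
tcp_rot: [-2.92, -1.159, 0.0]
ft_force: [0.3, -0.2, -1.2]
gripper_width: 0.148
grip_force: 41.0
```

Request:
apply_moves([
  [0,0,0,0,0,0.5,-1],
  [0,0,0,0,0,0.5,-1],
  [0,0,0,0,0,0.4,-1],
  [0,0,0,0,0,0.3,-1],
  [0,0,0,0,0,0,-1],
  [0,0,0,0,0,0,-1],
  [0,0,0,0,0,0,-1],
  [0,0,0,0,0,0,-1],
])

```text
time_s: 16.6
eef_pos: [498.5, -124.1, 94.6]
tcp_rot: [2.92, 1.159, 0.0]
ft_force: [0.6, -0.1, -0.3]
gripper_width: 0.145
grip_force: 41.2
```

```bash
python3 -c "
from h import *
to(498.5,-124,95)"
```

```text
t 16.6 p [ 498.5 -124.1   94.6] q6 0.512 F [ 0.6 -0.1 -0.3] T [ 0.01 -0.02 -0.02] w 0.145 tilt [ 0. -0. -1.]
yaw_y -46.7 tool d [ 0.1 -0.1 -0.4]
```

In the thread (edge ≈ 59.5 mm). Screwing clockwise now, watching the torque.

Request:
apply_moves([
  [0,0,2.5,0,0,0.1,-1],
  [0,0,2.5,0,0,0.1,-1],
  [0,0,2.5,0,0,0.1,-1],
  [0,0,2.5,0,0,0.1,-1],
  [0,0,2.5,0,0,0.1,-1],
  [0,0,2.5,0,0,0.1,-1],
  [0,0,2.5,0,0,0.1,-1],
  [0,0,2.5,0,0,0.1,-1],
])

```text
time_s: 17.4
eef_pos: [498.7, -124.2, 93.9]
tcp_rot: [3.077, 0.631, 0.001]
ft_force: [0.1, -0.3, 2.2]
gripper_width: 0.15
grip_force: 41.4
```

```bash
python3 -c "
from h import *
to(498.5,-124,95)"
```

```text
t 17.4 p [ 498.7 -124.2   93.9] q6 0.863 F [ 0.1 -0.3  2.2] T [ 0.   -0.01  0.05] w 0.15 tilt [ 0. -0. -1.]
yaw_y -66.8 tool d [-0.1 -0.2 -1.1]
```

Request:
apply_moves([
  [0,0,2.5,0,0,0.1,-1],
  [0,0,2.5,0,0,0.1,-1],
  [0,0,2.5,0,0,0.1,-1],
  [0,0,2.5,0,0,0.1,-1],
  [0,0,2.5,0,0,0.1,-1],
  [0,0,2.5,0,0,0.1,-1],
  [0,0,2.5,0,0,0.1,-1],
  [0,0,2.5,0,0,0.1,-1],
])

```text
time_s: 18.2
eef_pos: [498.7, -124.2, 93.2]
tcp_rot: [3.14, 0.087, 0.001]
ft_force: [-0.2, 0.4, 4.5]
gripper_width: 0.155
grip_force: 41.7
```

```bash
python3 -c "
from h import *
to(498.5,-124,95)"
```

```text
t 18.2 p [ 498.7 -124.2   93.2] q6 1.212 F [-0.2  0.4  4.5] T [-0.    0.04 -0.06] w 0.155 tilt [ 0.001 -0.    -1.   ]
yaw_y -86.8 tool d [-0.2 -0.2 -1.8]
```

Request:
apply_moves([
  [0,0,2,0,0,0.1,-1],
  [0,0,2,0,0,0.1,-1],
  [0,0,2,0,0,0.1,-1],
  [0,0,2,0,0,0.1,-1],
  [0,0,2,0,0,0.1,-1],
  [0,0,2,0,0,0.1,-1],
  [0,0,2,0,0,0.1,-1],
  [0,0,2,0,0,0.1,-1],
])

```text
time_s: 19.0
eef_pos: [498.8, -124.2, 92.5]
tcp_rot: [3.122, -0.35, 0.001]
ft_force: [-0.4, 0.5, 5.3]
gripper_width: 0.156
grip_force: 41.9
```

```bash
python3 -c "
from h import *
to(498.5,-124,95)"
```

```text
t 19.0 p [ 498.8 -124.2   92.5] q6 1.491 F [-0.4  0.5  5.3] T [0.03 0.07 0.02] w 0.156 tilt [ 0.001 -0.    -1.   ]
yaw_y -102.8 tool d [-0.4 -0.2 -2.5]
```

Request:
apply_moves([
  [0,0,1.5,0,0,0,-1],
  [0,0,1.5,0,0,0,-1],
  [0,0,1.5,0,0,0,-1],
  [0,0,1.5,0,0,0,-1],
  [0,0,1.5,0,0,0,-1],
  [0,0,1.5,0,0,0,-1],
  [0,0,1.5,0,0,0,-1],
  [0,0,1.5,0,0,0,-1],
])

```text
time_s: 19.8
eef_pos: [498.8, -124.2, 92.5]
tcp_rot: [3.068, -0.674, 0.001]
ft_force: [-0.3, 0.5, 5.1]
gripper_width: 0.154
grip_force: 41.8
```

```bash
python3 -c "
from h import *
to(498.5,-124,95)"
```

```text
t 19.8 p [ 498.8 -124.2   92.5] q6 1.7 F [-0.3  0.5  5.1] T [0.04 0.03 0.05] w 0.154 tilt [ 0.001 -0.    -1.   ]
yaw_y -114.8 tool d [-0.4 -0.1 -2.5]
```

Request:
apply_moves([
  [0,0,1.2,0,0,0,-1],
  [0,0,1.2,0,0,0,-1],
  [0,0,1.2,0,0,0,-1],
  [0,0,1.2,0,0,0,-1],
  [0,0,1.2,0,0,0,-1],
  [0,0,1.2,0,0,0,-1],
  [0,0,1.2,0,0,0,-1],
  [0,0,1.2,0,0,0,-1],
])

```text
time_s: 20.6
eef_pos: [498.5, -124.1, 92.2]
tcp_rot: [-3.001, 0.929, 0.0]
ft_force: [2.0, 1.6, 3.6]
gripper_width: 0.157
grip_force: 41.6
```

```bash
python3 -c "
from h import *
to(498.5,-124,95)"
```

```text
t 20.6 p [ 498.5 -124.1   92.2] q6 1.868 F [2.  1.6 3.6] T [ 0.5  -0.36  0.17] w 0.157 tilt [-0.  0. -1.]
yaw_y -124.4 tool d [-0.  -0.1 -2.8]
```

The thread is now engaged (Tz 0.17). Following the pitch in small steps.

Request:
apply_moves([
  [0,0,1,0,0,0.07,-1],
  [0,0,1,0,0,0.07,-1],
  [0,0,1,0,0,0.07,-1],
  [0,0,1,0,0,0.07,-1],
  [0,0,1,0,0,0.07,-1],
  [0,0,0,0,0,0,-1],
  [0,0,0,0,0,0,-1],
  [0,0,0,0,0,0,-1],
])

```text
time_s: 21.4
eef_pos: [498.6, -123.9, 92.0]
tcp_rot: [-2.958, 1.057, -0.0]
ft_force: [1.8, 5.6, 7.9]
gripper_width: 0.156
grip_force: 44.1
```

```bash
python3 -c "
from h import *
to(498.5,-124,95)"
```

```text
t 21.4 p [ 498.6 -123.9   92. ] q6 1.954 F [1.8 5.6 7.9] T [ 1.11 -0.4   0.79] w 0.156 tilt [ 0.  0. -1.]
yaw_y -129.3 tool d [-0.   0.2 -3. ]
```

The torque has jumped (Tz 0.79) and the edge is ≈ 57 mm, so it's at the stop. I'll ease off 1°, release and rise.

Request:
apply_moves([
  [0,0,-1,0,0,-0.1,-1],
  [0,0,0,0,0,0,-1],
  [0,0,0,0,0,0,1],
  [0,0,0,0,0,0,1],
  [0,0,0,0,0,0,1],
  [0,0,0,0,0,0,1],
  [0,0,0,0,0,0,1],
  [0,0,0,0,0,0,1],
])

```text
time_s: 22.2
eef_pos: [498.4, -124.2, 91.9]
tcp_rot: [2.968, -1.031, -0.0]
ft_force: [-0.1, -0.3, 0.1]
gripper_width: 0.997
grip_force: 0.0
```

Request:
apply_moves([
  [0,0,0,0,0,-5,1],
  [0,0,0,0,0,-10,1],
  [0,0,0,0,0,-15,1],
  [0,0,0,0,0,-20,1],
  [0,0,0,0,0,-20,1],
  [0,0,0,0,0,-20,1],
  [0,0,0,0,0,-20,1],
  [0,0,0,0,0,0,1],
])

```text
time_s: 23.0
eef_pos: [499.9, -124.6, 205.2]
tcp_rot: [-2.967, 1.031, -0.007]
ft_force: [0.6, -0.0, -0.3]
gripper_width: 1.001
grip_force: 0.0
```

```bash
python3 -c "
from h import *
to(498.5,-124,95)
a=get_image('scene');save(a,'g2.png',(270,130,400,270),4.2)
for z in(57,88,111):print(z,proj(a,[498.5,-124,z]).round(1))
print(proj(a,[498.5-27*.38,-124+27*.71,57]))
"
```

```text
t 23.0 p [ 499.9 -124.6  205.2] q6 1.937 F [ 0.6 -0.  -0.3] T [-0.03 -0.02 -0.01] w 1.001 tilt [ 0.004 -0.001 -1.   ]
yaw_y -128.3 tool d [ -2.    0.6 110.2]
57 [332.3 224.7]
88 [333.7 212.3]
111 [334.8 202.8]
[333.36653483 231.7838981 ]
```

View pics/g2.png

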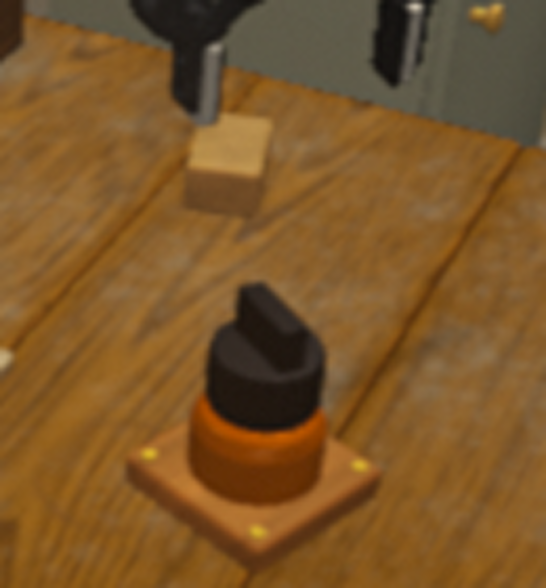

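The cap sits level on the jar. Its front lower edge is at about (333,232), where 57 mm predicts (333.4,231.8). One numeric height check, then I hand in.

```bash
python3 -c "
from h import *
a=get_image('scene')
p=a['pixels'][225:240,332:336].mean(1);print([(225+i,x.round().tolist()) for i,x in enumerate(p)])
for z in(56,57,58,60):print(z,max(proj(a,[498.5+27*np.cos(t),-124+27*np.sin(t),z])[1] for t in np.linspace(0,6.28,90)).round(2))
for z in(110,111,114):
  c,s=np.cos(np.radians(-38.3)),np.sin(np.radians(-38.3))
  print(z,[proj(a,[498.5+x*c-y*s,-124+x*s+y*c,z]).round(1).tolist() for x in(-21,21) for y in(-7,7)])
"
```

```text
[(225, [33.0, 23.0, 16.0]), (226, [32.0, 22.0, 14.0]), (227, [32.0, 22.0, 15.0]), (228, [32.0, 23.0, 16.0]), (229, [32.0, 22.0, 15.0]), (230, [30.0, 22.0, 15.0]), (231, [24.0, 19.0, 14.0]), (232, [65.0, 34.0, 15.0]), (233, [147.0, 70.0, 8.0]), (234, [178.0, 84.0, 0.0]), (235, [172.0, 79.0, 0.0]), (236, [156.0, 74.0, 4.0]), (237, [144.0, 71.0, 13.0]), (238, [138.0, 68.0, 9.0]), (239, [134.0, 64.0, 8.0])]
56 233.92
57 233.53
58 233.13
60 232.34
110 [[343.5, 208.5], [337.0, 210.2], [332.6, 196.5], [326.3, 198.1]]
111 [[343.6, 208.0], [337.1, 209.7], [332.6, 196.1], [326.3, 197.7]]
114 [[343.8, 206.8], [337.3, 208.4], [332.8, 194.9], [326.4, 196.4]]
```

The height readings bracket 57 mm: the bar's top corners read slightly low and the skirt's edge slightly high, both within calibration. The tactile record agrees: ridges touched at TCP 103, seal at 95, stop at 92. Handing in.

```bash
python3 -c "
from h import *
print(ticket.job_done())"
```

```text
the job is handed in; nothing more can be done
None
```

The 54 mm black wing cap is screwed onto the amber jar down to the stop and released; the job was handed in at about 23 s, with no pass or fail reported back. At the stop the wrist torque read 0.79 N m, over the 0.3 that counts as tight but under the 1 N m that forces it. The final camera height check was only good to a few mm, so the 57 mm home height rests mainly on the arm's touch readings.

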